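# Start a shot on the bench injection moulder

### The job

The mould is in the black bench injection moulder and the next shot is ready to run. First push the open guard fully shut, then push the orange mains button in until it stays in, and then press the green run button fully in, keep it in for about two seconds and let it come out again. Just push and press, nothing is to be gripped; leave the loose things on the bench in front of the machine where they are.

Things in the scene. Friction and masses are not known exactly. Their poses are not given: they have to be found in the camera images.
- guard_hinge (a point): Point on the guard's hinge line at half the guard's height, on the front of the fixed black machine (305 wide, 445 mm high), 297 mm above the bench. Its axes, the machine frame, stay still: x level, straight into the front; y to the left as seen from the robot; z up. The front panel leans back 0.153 rad: the way into it is (0.988, 0, -0.152), the hinge line runs along (0.152, 0, 0.988).
- guard_push (a point): Middle of the guard's outer face, 100 mm from the hinge line; it and its axes turn with the guard (shut: the machine frame). Outward normal (-0.988, 0, 0.152) in them. A solid clear pane in a black frame, 10 to 191 mm off the hinge line, 3 mm thick, 204 to 392 mm above the bench when shut. A 17 mm knob stands out 23 mm, 185 mm off the hinge. Above it a red stop head stands 35 mm out of the panel.
- mains_face (a point): Centre of the front face of the orange mains button, the right one of the two buttons at the lower right of the front panel, 231 mm above the bench. Round, 16.5 mm across; its face stands about 9 mm out of the panel and sinks 2.8 mm along (0.988, 0, -0.152) of the machine frame, straight into the panel. A dark knob 106 mm above the buttons stands out 22 mm; not used. Axes: machine frame.
- run_face (a point): Centre of the front face of the green run button, 29 mm left of the orange one (centre to centre), at the same height, with the same shape and direction of travel; 36 mm to the right of the guard's hinge line. Axes: machine frame.
- moulding_machine_guard (a joint): Opening of the guard in rad: 0 fully shut, growing as it swings out towards the robot and to the machine's right; it starts between 0.7 and 1.35. The hinge is at the guard's right edge; from 0, the guard turns by this angle about (0.152, 0, 0.988) of the machine frame. Its hinges are stiff, so that it stays where it is left (1 to 2 N at its middle moves it); there is no catch.
- moulding_machine_mains_button (a joint): Travel of the orange mains button in m: 0 out, 0.0028 fully in. It is a maintained button: it moves at 4 to 5 N, stays in when pushed and does not spring back.
- moulding_machine_run_button (a joint): Travel of the green run button in m: 0 out, 0.0028 fully in. A spring button: fully in takes about 9 N, and it comes out again by itself when let go.
- shot_timer: A white timer with a display, 56 x 66 x 67 mm high, 60 to 130 g, standing loose on the front of the bench; origin at the middle of its underside. A bystander.
- pellet_cup: A small cup heaped with yellow pellets (one rigid piece), 54 mm across, 41 mm high, standing loose on the front of the bench; origin at the middle of its underside. A bystander.
- cutting_pliers: Pliers with orange handles, 207 mm long (along their y), 75 mm wide, 19 mm high, lying loose on the front of the bench; origin at the middle of their underside. A bystander.
- coaster_mint: A mint-green speckled moulded coaster, 90 mm across, 5 mm thick, lying loose on the front of the bench; origin at the middle of its underside. A bystander.

How it is judged (in metres and radians):
On the way, in this order (a step that is already met when the one before it is completed fails the run):
1. the guard is pushed fully shut (value of joint moulding_machine_guard below 0.04 rad), for 0.2 s.
2. the mains button is pushed in, with the guard shut (value of joint moulding_machine_guard below 0.04 rad and value of joint moulding_machine_mains_button above 0.002 m), for 0.2 s.
3. the run button is pressed fully in and kept in for at least 1 s, with the guard shut and the mains in (all of step 2 and value of joint moulding_machine_run_button above 0.002 m), for 1 s.
At the end, for the whole second after the job is handed in: The guard is fully shut (within 0.04 rad), the mains button is in (over 2.0 of its 2.8 mm), the run button has come out again (under 0.7 mm in), and the timer, cup, pliers and coaster are within 20 mm of where they stood (all of step 2 and value of joint moulding_machine_run_button below 0.0007 m and distance of each of shot_timer, pellet_cup, cutting_pliers, coaster_mint from where it was at the start of the episode below 0.02 m); the robot touches nothing.
It fails at once if the mains button is in while the guard stands open (value of joint moulding_machine_mains_button above 0.001 m and value of joint moulding_machine_guard above 0.1 rad).
It fails at once if the run button is pressed while the guard stands open (value of joint moulding_machine_run_button above 0.001 m and value of joint moulding_machine_guard above 0.1 rad).
It fails at once if the run button is pressed while the mains button is still out (value of joint moulding_machine_run_button above 0.001 m and value of joint moulding_machine_mains_button below 0.0015 m).
It fails at once if a loose thing on the bench (timer, cup, pliers or coaster) is lifted or moved more than 20 mm (distance of any of shot_timer, pellet_cup, cutting_pliers, coaster_mint from where it was at the start of the episode above 0.02 m).
It also fails if it takes over 58 s, if anything falls off the work surface, if the arm or the gripper's body presses on something with over 40 N, if the wrist force passes 120 N, or if a joint passes its speed limit or range.

### The arm

A 6-joint arm with a two-finger parallel gripper is mounted at the origin on a cart in front of the work surface, level with it; the furniture and walls round the work are solid. World frame = base frame: x ahead of the robot, y to its left, z up, the work surface at z = 0. Lengths are in mm, angles in rad, forces in N, time in s.
With the tool pointing down it reaches from about 275 to 1000 mm from the base axis. Payload 8.4 kg.
Tool frame: the origin (TCP) lies at the very end of the fingers, on their centre line; the grasp point (between the pads) lies 19 mm behind it (r.pinch_z is the distance from the TCP to the grasp point, in mm); z points along the fingers, y is the line along which they close (so a half turn about z gives the same grasp; the last joint's range is limited). The gripper opens to 85 mm and grips with 20 to 120 N. Pads are 22 mm wide; open, the fingers measure 114 mm over their backs; the gripper's body (76 mm by 85 mm) begins 54 mm behind the grasp point. The pads swing forward as they close: fully open they stand 13 mm farther back than shut.
Start: joints at [-1.263, 0.353, 1.633, -0, 1.155, -0.002], TCP at [190.541, -595.249, 208.781] pointing down, gripper open.
Joint ranges: [-2.63, 2.63], [-0.92, 2.1], [0.06, 2.66], [-1.3, 4.44], [0, 2.69], [-3.02, 3.02]. Speed limits (rad/s): [2.22, 2.22, 2.79, 3.14, 3.14, 3.14].

### API

Orientations are given as [roll, pitch, yaw] about the fixed x, y, z axes, in that order (R = Rz(yaw) Ry(pitch) Rx(roll)).
In Python, from rig import r gives the robot as it stands.
- The arm moves only by the tool carry_out, never from a script. Its argument "series" is a list of rows, each a list of 7 numbers: the turn, a rotation vector about the tool's x, y, z as a fraction of full scale, then the shift along the tool's x, y, z as a fraction of full scale, then the gripper command: -1 is fully open, 1 is shut, values between are in proportion. A call has 1 to 8 rows; each row is the pose to reach, as a shift and turn from the pose commanded when the call began, along the tool's axes at that moment, turning the shorter way round; what a row does not reach only later rows make up. Full scale, the value 1, is 0.25 m for a shift and pi rad for a turn. A row lasts 1/8 s, in which the tool goes at most 62.5 mm and 10.7 degrees, less where a joint would pass 70% of its speed; a pose out of reach is approached as far as the arm can. A call with a number of a shift or a turn outside -1 to 1 is refused whole. A call with a gripper value outside its range is refused whole. The fingers move at their own pace and stop on an object; "force" is the grip in N (left out, the last holds). Time passes only in rows, so rows that repeat a pose let the fingers close. It gives the time, the measured TCP pose, the force, the opening and the grip force at its end, in the units of the state.
- r.sense(): the state, without advancing time (a new reading comes with each control period).
- r.grab_frame(name): name is "scene" or "top"; returns the picture (420x560x3 uint8, red, green, blue); there is no depth.
- r.get_calibration(name): a dict with "K" (3x3 intrinsics, pixels), "distortion" ([k1, k2, p1, p2, k3] as OpenCV has them; the pictures are not rectified), "pose" (4x4, takes a point from camera to world coordinates). Camera axes: x right, y up, looking along -z (the intrinsics and any distortion apply to the point x, -y, -z); pixel columns grow to the right and rows downward; lengths in mm; the calibration is good to about 2 mm. A picture is of the moment at which its call begins. get_calibration takes no time and is no camera call.
- r.sign_off(): hands the job in; it is judged then, once.
Trained networks look in the newest picture that a camera, given by its name, has taken for a name from the list of things; names that differ only in an ending like _2 or _b are one class to them, and where a whole thing is asked for, a point or a joint stands for the part that bears it (a point fixed in the world has none). Each returns a list of dicts, best first, with "score" (0 to 1); they miss things now and then, are a little off and sometimes report something else, mostly with a low value. They report only what shows in the picture. A call takes as long as a camera call.
- r.silhouettes(camera, label): "region" (420x560 bool, what is visible of it) and "position" ([row, column] in pixels, amid what is visible of it).
The state is a dict: "clock": time; "qpos": joint angles; "qvel": joint speeds; "joint_efforts": joint torques, N m; "eef_pos": TCP position; "tcp_rot": TCP orientation; "contact_force": force on the tool from outside, world axes, zero at the start; "wrist_torque": the same for the moment, N m; "opening": opening from 0.0 (shut) to 1.0 (fully open); "grasp_force": force on a finger pad.
Only numpy, scipy, OpenCV 4.12 (cv2) and the standard library are available. Lean on these libraries where they do the work, as an engineer would, in place of code of your own. Each camera call takes 0.05 s, during which the arm holds its last target. There are 200 camera calls.

## Working session

There is one attempt and no reset: what is moved stays moved. The work goes in short steps, Python scripts to look and compute and a tool call to move; the robot and the scene stay as the last step left them, time stands still between calls to the robot, and variables do not carry over. Pictures are saved under pics/ and viewed, at most 10 in all, crops included, and the job is handed in when it is done.

Besides the shell and the picture viewer there is one more tool, called after ">>>" as name(argument=value, ...), one argument or row to a line, values as JSON. carry_out: Moves the arm, as the interface text tells. Its arguments: {"type":"object","properties":{"series":{"type":"array"},"force":{"type":"number"}},"required":["series"]}

```bash
mkdir -p pics; python3 - <<'E'
from rig import r
import cv2,numpy as np
for n in ("scene","top"):
    im=r.grab_frame(n); cv2.imwrite(f"pics/{n}0.png",im[:,:,::-1])
    c=r.get_calibration(n); print(n,np.round(c["K"],1).tolist(),np.round(c["distortion"],4),np.round(c["pose"],3).tolist())
    for l in ("mains_face","run_face","guard_push","guard_hinge","shot_timer","pellet_cup","cutting_pliers","coaster_mint"):
        try: print(l,[(round(d["score"],2),np.round(d["position"],1).tolist(),int(d["region"].sum())) for d in r.silhouettes(n,l)][:3])
        except Exception as e: print(l,e)
print(r.sense())
E
```

```text
scene [[387.5, 0.0, 274.0], [0.0, 387.5, 205.0], [0.0, 0.0, 1.0]] [0.0237 0.     0.     0.     0.    ] [[-0.463, 0.647, -0.606, -23.342], [-0.886, -0.331, 0.324, 561.133], [0.009, 0.687, 0.727, 786.573], [0.0, 0.0, 0.0, 1.0]]
mains_face []
run_face []
guard_push [(0.95, [155.9, 256.2], 1105)]
guard_hinge [(0.69, [113.2, 206.8], 35719)]
shot_timer [(0.65, [317.8, 189.1], 1017), (0.28, [159.7, 253.6], 1119)]
pellet_cup [(0.88, [236.4, 375.4], 371), (0.57, [157.3, 258.5], 959)]
cutting_pliers [(0.66, [285.4, 269.8], 1037)]
coaster_mint [(0.56, [264.2, 340.7], 951), (0.37, [112.7, 203.5], 35643)]
top [[421.7, 0.0, 286.8], [0.0, 421.7, 209.2], [0.0, 0.0, 1.0]] [-0.1299  0.      0.      0.      0.    ] [[0.112, 0.972, -0.207, 272.079], [-0.994, 0.11, -0.018, 278.367], [0.006, 0.208, 0.978, 1290.756], [0.0, 0.0, 0.0, 1.0]]
mains_face []
run_face []
guard_push []
guard_hinge [(0.87, [116.6, 276.1], 20324), (0.31, [246.7, 206.1], 378)]
shot_timer [(0.9, [246.1, 207.4], 351), (0.56, [190.3, 273.6], 890)]
pellet_cup [(0.73, [269.0, 367.0], 243)]
cutting_pliers [(0.59, [243.9, 271.2], 552)]
coaster_mint [(0.74, [265.0, 327.5], 619)]
{'clock': 0.9, 'qpos': array([-1.26343116e+00,  3.52957705e-01,  1.63340573e+00,  6.49953803e-06,
        1.15520424e+00, -2.41620569e-03]), 'qvel': array([-0.00065537,  0.0002223 , -0.00185206, -0.00044166, -0.00138179,
       -0.0015674 ]), 'joint_efforts': array([ 2.39149624e-03, -6.05157781e+01, -3.42443347e+01, -3.94386313e-05,
        8.95609192e-04,  3.39705343e-05]), 'eef_pos': array([ 190.52413623, -595.25319751,  208.80494477]), 'tcp_rot': array([ 3.14156766e+00, -5.88598337e-06,  3.09778751e-01]), 'contact_force': array([-0.46077483, -0.21604026,  0.53393717]), 'wrist_torque': array([-0.0175933 , -0.00110296, -0.01464654]), 'grasp_force': 0.0, 'opening': 1.0008071526090232}
```

```bash
python3 - <<'E'
import cv2
a=cv2.imread("pics/scene0.png");cv2.imwrite("pics/s1.png",cv2.resize(a,(800,600),interpolation=3))
a=cv2.imread("pics/top0.png");cv2.imwrite("pics/t1.png",cv2.resize(a,(800,600),interpolation=3))
E
```

```text
(no output)
```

View pics/s1.png

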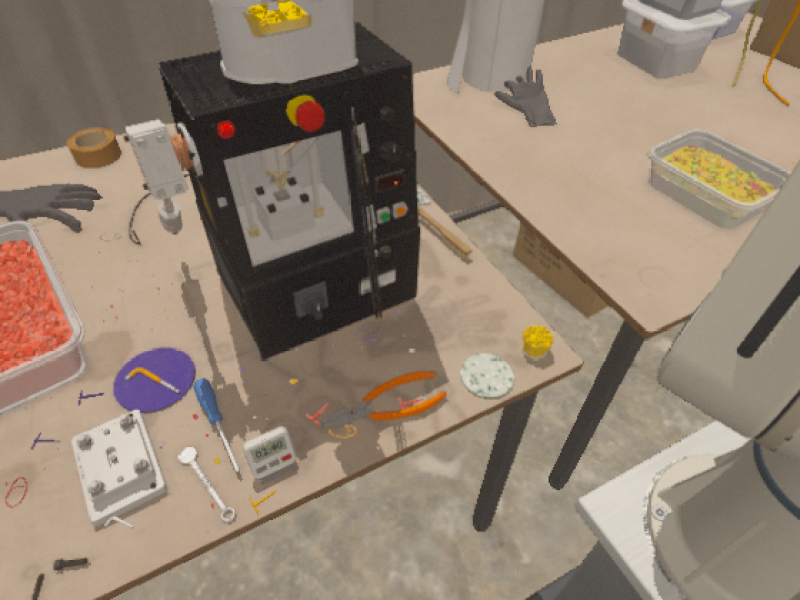

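View pics/t1.png

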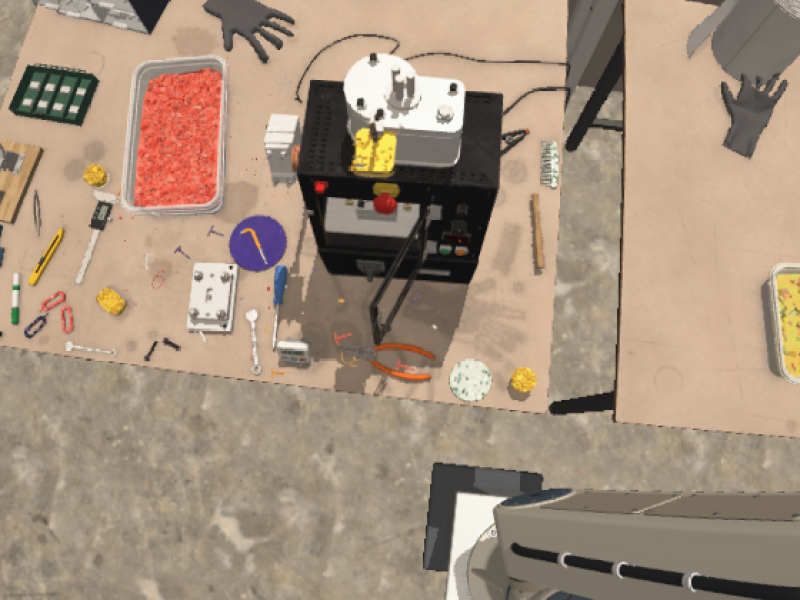

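The machine is seen in both views. In scene (800 px scale), green is at (384,216), orange at (401,211) and the front foot corners at (265,360) and (417,298). In top, green is at (446,250), orange at (460,251), and the guard stands open with its free edge near (377,335).

```bash
cat >h.py <<'E'
import numpy as np,cv2
from rig import r
def ray(n,px):  # px (col,row)
    c=r.get_calibration(n);P=np.array(c["pose"])
    u=cv2.undistortPoints(np.array([[px]],float),np.array(c["K"]),np.array(c["distortion"]))[0,0]
    d=P[:3,:3]@[u[0],-u[1],-1];return P[:3,3],d/np.linalg.norm(d)
def onz(n,px,z):
    o,d=ray(n,px);return o+d*(z-o[2])/d[2]
def proj(n,X):
    c=r.get_calibration(n);P=np.array(c["pose"]);q=(np.atleast_2d(X)-P[:3,3])@P[:3,:3]
    return cv2.projectPoints(q*[1,-1,-1],np.zeros(3),np.zeros(3),np.array(c["K"]),np.array(c["distortion"]))[0][:,0]
def tri(p1,p2):
    A=np.zeros((3,3));b=np.zeros(3)
    for n,p in(("scene",p1),("top",p2)):
        o,d=ray(n,p);M=np.eye(3)-np.outer(d,d);A+=M;b+=M@o
    return np.linalg.solve(A,b)
E
python3 - <<'E'
from h import *
def blob(n,c,rad,lo,hi):
    im=cv2.cvtColor(cv2.imread(f"pics/{n}0.png"),cv2.COLOR_BGR2HSV);x,y=[int(v*.7) for v in c]
    w=im[y-rad:y+rad+1,x-rad:x+rad+1];m=(w[...,0]>=lo)&(w[...,0]<=hi)&(w[...,1]>110)&(w[...,2]>50)
    yy,xx=np.nonzero(m);print(n,c,len(xx));return np.array([xx.mean()+x-rad,yy.mean()+y-rad])
G=[blob("scene",(384,216),6,45,90),blob("top",(446,250),6,45,90)]
O=[blob("scene",(401,211),6,5,22),blob("top",(460,251),6,5,22)]
print(G,O)
for b in(G,O): print(tri(*b),[onz(n,p,231) for n,p in zip(("scene","top"),b)])
for n,ps,z in(("scene",[(265,360),(417,298)],0),("top",[(299,180),(497,188),(311,80),(503,95)],445),("scene",[(163,68),(411,66)],445),("top",[(472,283),(330,272)],0)):
    print(n,z,[np.round(onz(n,np.array(p)*.7,z)).tolist() for p in ps])
a=cv2.imread("pics/scene0.png")[20:260,100:320];b=cv2.imread("pics/top0.png")[50:260,200:370]
cv2.imwrite("pics/c1.png",np.hstack([cv2.resize(x,None,fx=600/x.shape[0]*.78,fy=600/x.shape[0]*.78,interpolation=3)[:468] for x in(a,b)]))
E
```

```text
scene (384, 216) 25
top (446, 250) 13
scene (401, 211) 33
top (460, 251) 24
[array([269.16, 151.36]), array([311.        , 176.07692308])] [array([280.24242424, 147.66666667]), array([321.95833333, 176.125     ])]
[592.44489189 245.16192471 230.64624091] [array([592.76676959, 246.12411037, 231.        ]), array([591.73797608, 244.33616815, 231.        ])]
[595.75104499 215.76702705 228.57257481] [array([593.17605069, 217.39323199, 231.        ]), array([594.90975342, 215.7743363 , 231.        ])]
scene 0 [[590.0, 482.0, 0.0], [597.0, 173.0, -0.0]]
top 445 [[615.0, 480.0, 445.0], [636.0, 182.0, 445.0], [787.0, 489.0, 445.0], [795.0, 184.0, 445.0]]
scene 445 [[771.0, 490.0, 445.0], [630.0, 186.0, 445.0]]
top 0 [[597.0, 169.0, 0.0], [586.0, 484.0, 0.0]]
```

View pics/c1.png

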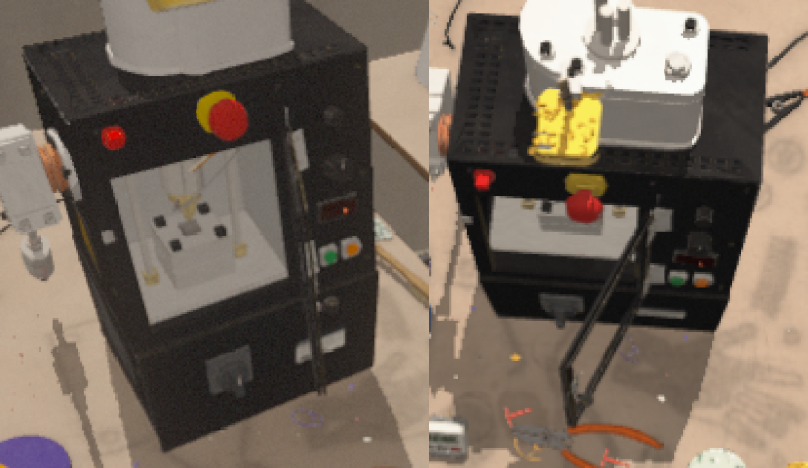

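```bash
cat >>h.py <<'E'
from scipy.spatial.transform import Rotation as Ro
yaw=0.03
M=Ro.from_euler('z',yaw)            # machine frame
run=np.array([592.4,245.2,231.]);mains=run+M.apply([0,-29,0])
n_in=np.array([.988,0,-.152]);ax=np.array([.152,0,.988])
H=run+M.apply(9*n_in+np.array([0,36,0]));H=H+M.apply(ax)*(297-H[2])/ax[2]
def guard(th,d,h=0,out=0): # point on the guard: d off hinge, h along hinge, out outward
    return H+M.apply(Ro.from_rotvec(ax/np.linalg.norm(ax)*th).apply(np.array([0,d,0])-out*n_in)+h*ax)
def tool(y,tilt,roll=0): # tool z along yaw y, tilt down; roll about tool z, y axis level at roll 0
    z=np.array([np.cos(tilt)*np.cos(y),np.cos(tilt)*np.sin(y),-np.sin(tilt)])
    yy=np.cross(z,[np.cos(y)*np.sin(tilt),np.sin(y)*np.sin(tilt),np.cos(tilt)]) # right
    R=np.c_[np.cross(yy,z),yy,z];return Ro.from_matrix(R)*Ro.from_euler('z',roll)
def row(p,R,s=None):
    s=s or r.sense();R0=Ro.from_euler('xyz',s["tcp_rot"])
    rv=(R0.inv()*R).as_rotvec()/np.pi;d=R0.inv().apply(np.array(p)-s["eef_pos"])/250
    return np.round(np.r_[rv,d],3).tolist()
E
python3 - <<'E'
from h import *
print(H,mains,tool(.31,1.57).as_euler('xyz'))
def o(c,ro):return 0
for th in np.arange(.7,1.36,.1):
    P=np.array([guard(th,191,95),guard(th,191,-95),guard(th,10,95),guard(th,10,-95)])
    t=proj("top",P);s=proj("scene",P)
    print(round(th,2),"top",np.round((t-[200,50])*2.229+[429,0]).astype(int).tolist(),"scene",np.round((s-[100,20])*1.95).astype(int).tolist())
for p in([480,-300,330],[480,-50,330],[440,150,330]):print(row(p,tool(.31,1.57)))
E
```

```text
[610.567805  281.7614038 297.       ] [593.26986951 216.21304902 231.        ] [ 3.14159265e+00 -7.96326795e-04  3.10000000e-01]
0.7 top [[494, 300], [512, 367], [644, 206], [638, 285]] scene [[191, 212], [227, 384], [280, 128], [299, 286]]
0.8 top [[505, 314], [521, 379], [645, 207], [639, 286]] scene [[212, 214], [245, 387], [281, 128], [299, 286]]
0.9 top [[519, 327], [533, 390], [646, 207], [639, 286]] scene [[234, 215], [263, 388], [282, 128], [300, 286]]
1.0 top [[533, 339], [545, 400], [646, 208], [640, 287]] scene [[256, 215], [282, 389], [283, 128], [301, 286]]
1.1 top [[549, 350], [558, 409], [647, 208], [641, 287]] scene [[279, 214], [302, 388], [284, 128], [302, 286]]
1.2 top [[567, 359], [573, 417], [648, 209], [641, 288]] scene [[302, 212], [321, 386], [285, 128], [303, 286]]
1.3 top [[585, 366], [588, 424], [649, 209], [642, 288]] scene [[325, 208], [340, 383], [286, 128], [304, 286]]
[0.0, 0.0, -0.0, 1.463, -0.772, -0.485]
[0.0, 0.0, -0.0, 1.768, -1.724, -0.485]
[0.0, 0.0, -0.0, 1.859, -2.535, -0.485]
```

>>> carry_out(
  series=[
    [0, 0, 0, 1, -0.6, -0.35, 1],
    [0, 0, 0, 1, -0.6, -0.35, 1],
    [0, 0, 0, 1, -0.6, -0.35, 1],
    [0, 0, 0, 1, -0.6, -0.35, 1],
    [0, 0, 0, 1, -0.6, -0.35, 1],
    [0, 0, 0, 1, -0.6, -0.35, 1],
    [0, 0, 0, 1, -0.6, -0.35, 1],
  ],
  force=40,
)

```text
clock: 1.78
eef_pos: [382.8, -376.2, 296.2]
tcp_rot: [3.141, 0.0, 0.311]
contact_force: [0.3, -0.7, -0.7]
opening: 0.001
grasp_force: 0.0
```

>>> carry_out(
  series=[
    [0, 0, 0, 0.25, -1, -0.15, 1],
    [0, 0, 0, 0.25, -1, -0.15, 1],
    [0, 0, 0, 0.25, -1, -0.15, 1],
    [0, 0, 0, 0.25, -1, -0.15, 1],
    [0, 0, 0, 0.25, -1, -0.15, 1],
    [0, 0, 0, 0.25, -1, -0.15, 1],
  ],
)

```text
clock: 2.52
eef_pos: [366.1, -119.6, 333.7]
tcp_rot: [3.141, 0.0, 0.31]
contact_force: [0.8, -0.7, -1.1]
opening: -0.0
grasp_force: 0.0
```

```bash
python3 - <<'E'
from h import *
s=r.sense();print(s["clock"],s["eef_pos"],s["tcp_rot"],np.round(s["qpos"],3),s["opening"])
for p in([440,60,320],[440,150,320]):
  for t in (1.57,1.0,.5,.15): print(p,t,row(p,tool(.3,t),s))
E
```

```text
2.525 [ 366.14096849 -119.61914393  333.67736503] [3.14094766e+00 1.10700228e-04 3.10149760e-01] [-3.190e-01 -1.550e-01  1.927e+00 -1.000e-03  1.369e+00  9.420e-01] -0.00020476955757485872
[440, 60, 320] 1.57 [0.0, 0.0, 0.003, 0.501, -0.594, 0.054]
[440, 60, 320] 1.0 [-0.001, 0.182, 0.003, 0.501, -0.594, 0.054]
[440, 60, 320] 0.5 [-0.002, 0.341, 0.003, 0.501, -0.594, 0.054]
[440, 60, 320] 0.15 [-0.002, 0.452, 0.003, 0.501, -0.594, 0.054]
[440, 150, 320] 1.57 [0.0, 0.0, 0.003, 0.61, -0.937, 0.054]
[440, 150, 320] 1.0 [-0.001, 0.182, 0.003, 0.61, -0.937, 0.054]
[440, 150, 320] 0.5 [-0.002, 0.341, 0.003, 0.61, -0.937, 0.054]
[440, 150, 320] 0.15 [-0.002, 0.452, 0.003, 0.61, -0.937, 0.054]
```

>>> carry_out(
  series=[
    [0, 0.34, 0, 0.5, -0.6, 0.05, 1],
    [0, 0.34, 0, 0.5, -0.6, 0.05, 1],
    [0, 0.34, 0, 0.5, -0.6, 0.05, 1],
    [0, 0.34, 0, 0.5, -0.6, 0.05, 1],
    [0, 0.34, 0, 0.5, -0.6, 0.05, 1],
    [0, 0.34, 0, 0.5, -0.6, 0.05, 1],
    [0, 0.34, 0, 0.5, -0.6, 0.05, 1],
  ],
)

```text
clock: 3.4
eef_pos: [438.4, 71.1, 318.7]
tcp_rot: [-3.108, -0.997, 0.309]
contact_force: [0.3, 1.1, 0.9]
opening: 0.002
grasp_force: 0.0
```

```bash
python3 - <<'E'
from h import *
s=r.sense();print(s["clock"],s["eef_pos"],s["tcp_rot"],np.round(s["qpos"],3),Ro.from_euler('xyz',s["tcp_rot"]).apply([0,0,1]))
E
```

```text
3.4 [438.3655908   71.10334056 318.68006591] [-3.10800667 -0.99675576  0.30921386] [-0.231 -0.463  2.527  1.264  0.505  0.027] [ 0.78921894  0.28737615 -0.54272314]
```

```bash
python3 - <<'E'
from h import *
p=guard(1.2,105,-25,55);print(p,row(p,tool(.5,.35)), row(p,tool(.5,.45)))
E
```

```text
[490.80106725 264.96607594 290.21025093] [0.044, 0.071, -0.028, 0.141, -0.66, 0.45] [0.042, 0.039, -0.03, 0.141, -0.66, 0.45]
```

>>> carry_out(
  series=[
    [0.02, 0.03, -0.015, 0.07, -0.33, 0.22, 1],
    [0.044, 0.07, -0.028, 0.14, -0.66, 0.45, 1],
    [0.044, 0.07, -0.028, 0.14, -0.66, 0.45, 1],
    [0.044, 0.07, -0.028, 0.14, -0.66, 0.45, 1],
    [0.044, 0.07, -0.028, 0.14, -0.66, 0.45, 1],
    [0.044, 0.07, -0.028, 0.14, -0.66, 0.45, 1],
    [0.044, 0.07, -0.028, 0.14, -0.66, 0.45, 1],
  ],
)

```text
clock: 4.28
eef_pos: [491.1, 266.5, 289.1]
tcp_rot: [-3.14, -1.215, 0.499]
contact_force: [0.7, 0.0, 0.9]
opening: 0.0
grasp_force: 0.0
```

```bash
python3 - <<'E'
from h import *
s=r.sense();R=Ro.from_euler('xyz',s["tcp_rot"]);print(s["clock"],s["eef_pos"],np.round(s["qpos"],3),R.apply([0,0,1]),R.apply([0,1,0]))
for n in("scene","top"):
    im=r.grab_frame(n);cv2.imwrite(f"pics/{n}2.png",im[:,:,::-1])
a=cv2.imread("pics/scene2.png")[20:260,100:320];b=cv2.imread("pics/top2.png")[50:260,200:370]
cv2.imwrite("pics/c2.png",np.hstack([cv2.resize(x,None,fx=600/x.shape[0]*.78,fy=600/x.shape[0]*.78,interpolation=3)[:468] for x in(a,b)]))
for th,out in((1.2,15),(1.1,6),(.9,6),(.7,6),(.5,6),(.3,6),(.15,6),(0.05,8)):
    print(row(guard(th,105,-25,out),R))
E
```

```text
4.275 [491.11079749 266.51808263 289.1483973 ] [ 0.485 -0.009  2.572  3.116  0.637 -1.556] [ 0.82241481  0.45002749 -0.34800738] [ 4.79844617e-01 -8.77353297e-01 -5.79829923e-04]
[-0.001, 0.001, -0.0, 0.041, -0.096, 0.109]
[-0.001, 0.001, -0.0, 0.057, -0.148, 0.165]
[-0.001, 0.001, -0.0, 0.075, -0.195, 0.232]
[-0.001, 0.001, -0.0, 0.094, -0.226, 0.307]
[-0.001, 0.001, -0.0, 0.114, -0.242, 0.388]
[-0.001, 0.001, -0.0, 0.132, -0.241, 0.47]
[-0.001, 0.001, -0.0, 0.145, -0.229, 0.53]
[-0.001, 0.001, -0.0, 0.152, -0.22, 0.562]
```

View pics/c2.png

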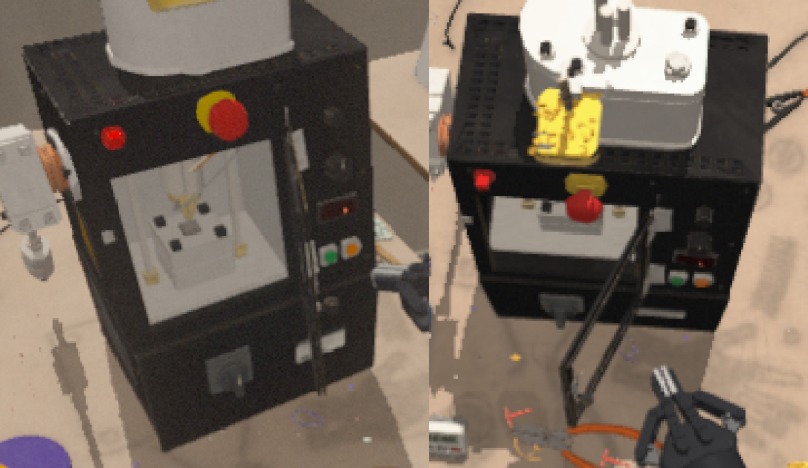

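The closed tip stands right of the open guard, in front of its pane: the tip is at about (660,370) in the right crop and the guard runs from (650,215) to (572,415). Now for the sweep.

>>> carry_out(
  series=[
    [0, 0, 0, 0.04, -0.095, 0.11, 1],
    [0, 0, 0, 0.057, -0.148, 0.165, 1],
    [0, 0, 0, 0.075, -0.195, 0.232, 1],
    [0, 0, 0, 0.094, -0.226, 0.307, 1],
    [0, 0, 0, 0.114, -0.242, 0.388, 1],
    [0, 0, 0, 0.132, -0.241, 0.47, 1],
    [0, 0, 0, 0.145, -0.229, 0.53, 1],
    [0, 0, 0, 0.152, -0.22, 0.56, 1],
  ],
)

```text
clock: 5.38
eef_pos: [590.5, 385.2, 278.0]
tcp_rot: [-3.132, -1.218, 0.494]
contact_force: [-0.3, 0.1, 0.3]
opening: 0.002
grasp_force: 0.6
```

```bash
python3 - <<'E'
from h import *
s=r.sense();R=Ro.from_euler('xyz',s["tcp_rot"]);print(s["clock"],s["eef_pos"],s["contact_force"],np.round(s["qpos"],3))
for out in(8,4,0): print(row(guard(0,105,-25,out),R))
E
```

```text
5.375 [590.48627618 385.17305829 278.0221147 ] [-0.31435398  0.11794827  0.27294525] [ 0.643  0.239  2.305  3.363  0.63  -1.699]
[0.0, 0.0, 0.0, -0.01, 0.006, 0.026]
[0.0, 0.0, 0.0, -0.007, 0.013, 0.04]
[0.0, 0.0, 0.0, -0.005, 0.02, 0.054]
```

>>> carry_out(
  series=[
    [0, 0, 0, 0, 0, 0.015, 1],
    [0, 0, 0, 0, 0, 0.03, 1],
    [0, 0, 0, 0, 0.005, 0.04, 1],
    [0, 0, 0, 0, 0.005, 0.04, 1],
  ],
)

```text
clock: 5.88
eef_pos: [598.0, 389.0, 274.8]
tcp_rot: [-3.131, -1.218, 0.495]
contact_force: [-0.4, 0.8, 0.0]
opening: -0.001
grasp_force: 0.0
```

>>> carry_out(
  series=[
    [0, 0, 0, 0, 0, 0.01, 1],
    [0, 0, 0, 0, 0.005, 0.02, 1],
    [0, 0, 0, 0, 0.005, 0.02, 1],
  ],
)

```text
clock: 6.25
eef_pos: [602.9, 390.2, 273.0]
tcp_rot: [-3.131, -1.218, 0.494]
contact_force: [0.3, -0.1, 1.1]
opening: -0.001
grasp_force: 0.0
```

```bash
python3 - <<'E'
from h import *
for n in("scene","top"):
    im=r.grab_frame(n);cv2.imwrite(f"pics/{n}3.png",im[:,:,::-1])
a=cv2.imread("pics/scene3.png")[20:260,100:320];b=cv2.imread("pics/top3.png")[50:260,200:370]
cv2.imwrite("pics/c3.png",np.hstack([cv2.resize(x,None,fx=600/x.shape[0]*.78,fy=600/x.shape[0]*.78,interpolation=3)[:468] for x in(a,b)]))
print(r.sense()["contact_force"])
E
```

```text
[-0.08011326 -0.44044135 -0.35642974]
```

View pics/c3.png

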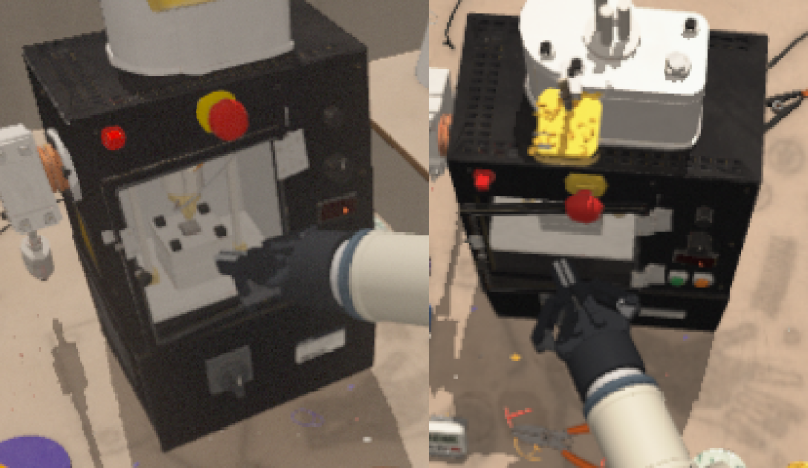

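The guard is nearly shut, with the tip at its middle in both views. I'll keep pushing until the force rises.

>>> carry_out(
  series=[
    [0, 0, 0, 0, 0.005, 0.01, 1],
    [0, 0, 0, 0, 0.01, 0.02, 1],
    [0, 0, 0, 0, 0.01, 0.02, 1],
  ],
)

```text
clock: 6.72
eef_pos: [608.3, 390.2, 271.2]
tcp_rot: [-3.131, -1.218, 0.494]
contact_force: [0.0, 0.0, -0.2]
opening: -0.002
grasp_force: 0.0
```

>>> carry_out(
  series=[
    [0, 0, 0, 0, 0.005, 0.01, 1],
    [0, 0, 0, 0, 0.01, 0.02, 1],
    [0, 0, 0, 0, 0.01, 0.02, 1],
  ],
)

```text
clock: 7.1
eef_pos: [613.0, 390.4, 269.8]
tcp_rot: [-3.133, -1.219, 0.497]
contact_force: [-9.7, -2.8, 5.7]
opening: -0.002
grasp_force: 5.3
```

>>> carry_out(
  series=[
    [0, 0, 0, 0, 0.003, 0.006, 1],
    [0, 0, 0, 0, 0.003, 0.006, 1],
    [0, 0, 0, 0, 0.003, 0.006, 1],
  ],
)

```text
clock: 7.48
eef_pos: [613.5, 390.5, 269.7]
tcp_rot: [-3.134, -1.219, 0.499]
contact_force: [-22.8, -6.9, 13.0]
opening: -0.002
grasp_force: 12.3
```

```bash
python3 - <<'E'
from h import *
s=r.sense();R=Ro.from_euler('xyz',s["tcp_rot"]);print(s["contact_force"],s["eef_pos"],s["grasp_force"])
Rb=tool(.03+.15,.152)
p=s["eef_pos"]-np.array([50,0,-10]);print(row(p,R,s))
out=M.apply(-n_in)
print(row(mains+out*60,tool(.1,.2),s))
for n in("scene","top"):
    im=r.grab_frame(n);cv2.imwrite(f"pics/{n}4.png",im[:,:,::-1])
E
```

```text
[-22.75956865  -6.87297142  12.97385128] [613.50572788 390.47747115 269.69825581] 12.348836213350296
[0.0, 0.0, 0.0, -0.023, -0.097, -0.178]
[-0.125, 0.048, 0.034, -0.323, 0.462, -0.541]
```

>>> carry_out(
  series=[
    [0, 0, 0, -0.02, -0.05, -0.13, 1],
    [0, 0, 0, -0.1, -0.1, -0.35, 1],
    [-0.06, 0.024, 0.017, -0.2, 0.2, -0.54, 1],
    [-0.125, 0.048, 0.034, -0.323, 0.46, -0.6, 1],
    [-0.125, 0.048, 0.034, -0.323, 0.46, -0.6, 1],
    [-0.125, 0.048, 0.034, -0.323, 0.46, -0.6, 1],
    [-0.125, 0.048, 0.034, -0.323, 0.46, -0.6, 1],
  ],
)

```text
clock: 8.45
eef_pos: [523.3, 209.0, 244.9]
tcp_rot: [3.138, -1.371, 0.102]
contact_force: [-0.9, 0.4, 0.1]
opening: 0.006
grasp_force: 0.0
```

```bash
python3 - <<'E'
from h import *
s=r.sense();R=Ro.from_euler('xyz',s["tcp_rot"]);print(s["clock"],s["contact_force"],s["eef_pos"],R.apply([0,0,1]),np.round(s["qpos"],2))
for n in("scene","top"):
    im=r.grab_frame(n);cv2.imwrite(f"pics/{n}5.png",im[:,:,::-1])
a=cv2.imread("pics/scene5.png")[20:260,100:320];b=cv2.imread("pics/top5.png")[50:260,200:370]
cv2.imwrite("pics/c5.png",np.hstack([cv2.resize(x,None,fx=600/x.shape[0]*.78,fy=600/x.shape[0]*.78,interpolation=3)[:468] for x in(a,b)]))
print([np.round((proj(n,s["eef_pos"])[0]-o)*k+e) for n,o,k,e in(("scene",[100,20],1.95,0),("top",[200,50],2.229,[429,0]))])
for o in(30,15,10): print(row(mains+M.apply(-n_in)*o,tool(.06,.16),s))
P=[guard(0,d,h) for d in(10,191) for h in(-95,95)]
print([np.round((proj(n,P)-o)*k+e).tolist() for n,o,k,e in(("scene",[100,20],1.95,0),("top",[200,50],2.229,[429,0]))])
E
```

```text
8.45 [-0.85402253  0.44404796  0.14936745] [523.29661534 209.00251456 244.8743002 ] [ 0.97529106  0.09620341 -0.1988775 ] [ 0.8   0.41  2.58  3.87  1.26 -1.67]
[array([388., 272.]), array([702., 338.])]
[-0.012, 0.013, 0.002, -0.004, -0.009, 0.167]
[-0.012, 0.013, 0.002, -0.001, -0.005, 0.227]
[-0.012, 0.013, 0.002, -0.0, -0.004, 0.247]
[[[294.0, 284.0], [275.0, 127.0], [146.0, 337.0], [99.0, 174.0]], [[637.0, 280.0], [643.0, 200.0], [487.0, 268.0], [466.0, 187.0]]]
```

View pics/c5.png

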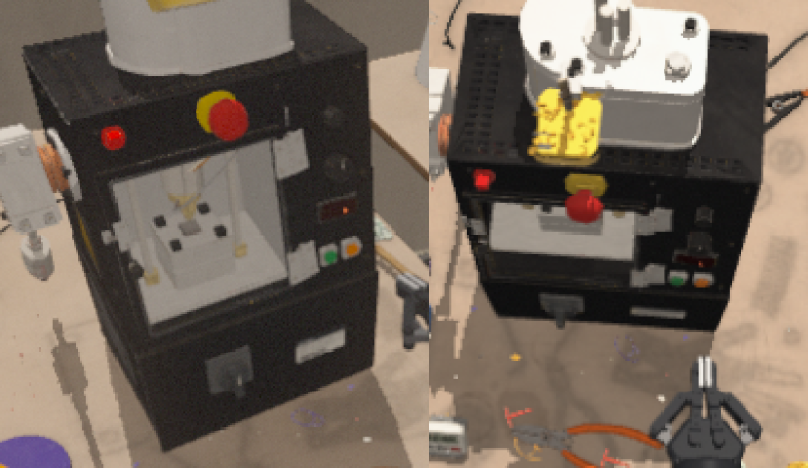

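The guard is shut: both crops show it flush. The fingertip shows at about (705,357) in the top crop, some 15 to 20 mm short of the reported TCP, which fits the late contact on the guard. I'll approach the mains button by force.

>>> carry_out(
  series=[
    [-0.006, 0.006, 0, 0, 0, 0.08, 1],
    [-0.012, 0.013, 0.002, -0.002, 0, 0.16, 1],
    [-0.012, 0.013, 0.002, 0, 0.002, 0.22, 1],
    [-0.012, 0.013, 0.002, 0, 0.002, 0.22, 1],
    [-0.012, 0.013, 0.002, 0, 0.002, 0.22, 1],
  ],
)

```text
clock: 9.18
eef_pos: [576.2, 212.6, 234.1]
tcp_rot: [3.133, -1.411, 0.068]
contact_force: [-0.0, -0.0, 0.6]
opening: -0.002
grasp_force: 0.0
```

```bash
python3 - <<'E'
from h import *
s=r.sense();R=Ro.from_euler('xyz',s["tcp_rot"]);print(s["clock"],s["contact_force"],s["eef_pos"],R.apply([0,0,1]))
ims=[]
for n,(x,y) in(("scene",(230,110)),("top",(270,130))):
    im=r.grab_frame(n)[:,:,::-1];ims.append(cv2.resize(im[y:y+80,x:x+80],(400,400),interpolation=3))
    for b in(0,15): print(n,(proj(n,s["eef_pos"]-b*R.apply([0,0,1]))[0]-[x,y])*5)
    print((proj(n,[mains,run])-[x,y])*5)
cv2.imwrite("pics/c6.png",np.hstack(ims))
for o in(10,0,-10): print(row(mains+M.apply(-n_in)*o,R,s))
E
```

```text
9.175 [-0.02653482 -0.0122827   0.60097653] [576.18189098 212.57548374 234.14246041] [ 0.98559247  0.05824935 -0.15879071]
scene [278.47913693 200.75391687]
scene [296.25789521 214.56374159]
[[253.38354576 187.48922966]
 [197.98293669 206.67244204]]
top [263.08650772 263.93131398]
top [262.52333228 290.23949195]
[[258.66910111 233.52013282]
 [203.48447012 228.99664269]]
[0.0, 0.0, 0.0, -0.002, -0.012, 0.03]
[0.0, 0.0, 0.0, -0.001, -0.01, 0.07]
[0.0, 0.0, 0.0, -0.001, -0.009, 0.11]
```

View pics/c6.png

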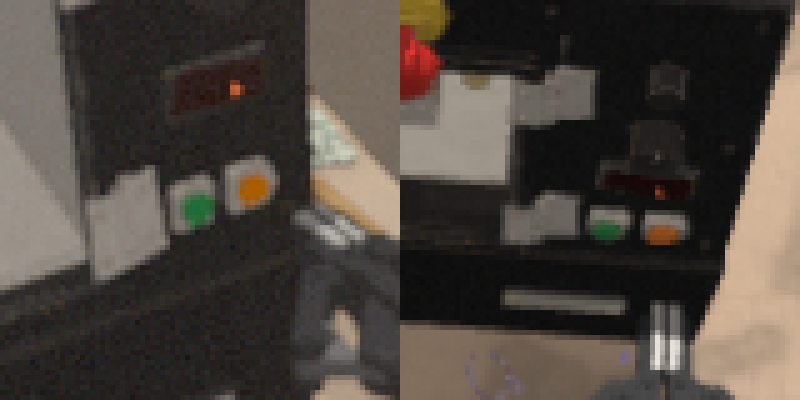

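The tip stands 20 mm or more short of orange, roughly 2 mm to its right and a little high. I'll lower it slightly and advance.

>>> carry_out(
  series=[
    [0, 0, 0, -0.012, -0.004, 0.04, 1],
    [0, 0, 0, -0.012, -0.004, 0.07, 1],
    [0, 0, 0, -0.012, -0.004, 0.1, 1],
    [0, 0, 0, -0.012, -0.004, 0.11, 1],
    [0, 0, 0, -0.012, -0.004, 0.115, 1],
    [0, 0, 0, -0.012, -0.004, 0.115, 1],
  ],
)

```text
clock: 10.02
eef_pos: [604.3, 215.5, 226.2]
tcp_rot: [3.132, -1.411, 0.069]
contact_force: [0.2, -0.3, 0.4]
opening: -0.002
grasp_force: 0.0
```

```bash
python3 - <<'E'
from h import *
s=r.sense();R=Ro.from_euler('xyz',s["tcp_rot"]);print(s["clock"],s["contact_force"],s["eef_pos"],R.apply([0,0,1]))
ims=[]
for n,(x,y) in(("scene",(230,110)),("top",(270,130))):
    im=r.grab_frame(n)[:,:,::-1];ims.append(cv2.resize(im[y:y+80,x:x+80],(400,400),interpolation=3))
cv2.imwrite("pics/c7.png",np.hstack(ims))
E
```

```text
10.025 [ 0.19079392 -0.31953472  0.43587677] [604.26935815 215.53929459 226.17259448] [ 0.98557727  0.05835874 -0.15884489]
```

View pics/c7.png

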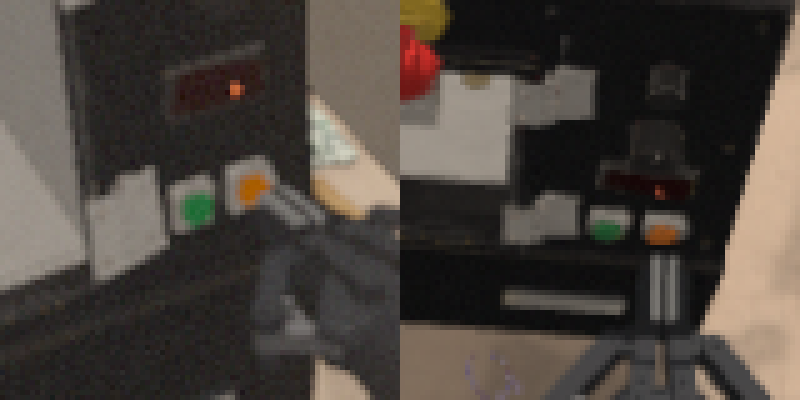

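The tip is just in front of orange and lined up in both views: (272,197) in scene, and (665,255) against orange at (662,238) in top. Now I'll creep in.

>>> carry_out(
  series=[
    [0, 0, 0, 0, -0.002, 0.008, 1],
    [0, 0, 0, 0, -0.002, 0.016, 1],
    [0, 0, 0, 0, -0.002, 0.022, 1],
    [0, 0, 0, 0, -0.002, 0.022, 1],
  ],
)

```text
clock: 10.62
eef_pos: [609.8, 216.5, 225.4]
tcp_rot: [3.133, -1.411, 0.068]
contact_force: [-0.7, 0.3, -0.3]
opening: -0.001
grasp_force: 0.0
```

>>> carry_out(
  series=[
    [0, 0, 0, 0, 0, 0.006, 1],
    [0, 0, 0, 0, 0, 0.012, 1],
    [0, 0, 0, 0, 0, 0.012, 1],
  ],
)

```text
clock: 11.0
eef_pos: [612.8, 216.6, 224.9]
tcp_rot: [3.133, -1.412, 0.068]
contact_force: [-0.3, 0.3, 0.0]
opening: -0.002
grasp_force: 0.0
```

>>> carry_out(
  series=[
    [0, 0, 0, 0, 0, 0.006, 1],
    [0, 0, 0, 0, 0, 0.01, 1],
    [0, 0, 0, 0, 0, 0.01, 1],
  ],
)

```text
clock: 11.38
eef_pos: [615.1, 216.8, 224.4]
tcp_rot: [3.132, -1.411, 0.069]
contact_force: [-0.8, 0.4, -0.1]
opening: -0.0
grasp_force: 0.4
```

>>> carry_out(
  series=[
    [0, 0, 0, 0, 0, 0.006, 1],
    [0, 0, 0, 0, 0, 0.008, 1],
    [0, 0, 0, 0, 0, 0.008, 1],
  ],
)

```text
clock: 11.75
eef_pos: [617.1, 216.9, 224.1]
tcp_rot: [3.132, -1.411, 0.069]
contact_force: [-2.9, 0.5, 1.5]
opening: -0.001
grasp_force: 1.7
```

Contact. Now the 2.8 mm of travel to the stop.

>>> carry_out(
  series=[
    [0, 0, 0, 0, 0, 0.004, 1],
    [0, 0, 0, 0, 0, 0.008, 1],
    [0, 0, 0, 0, 0, 0.01, 1],
    [0, 0, 0, 0, 0, 0.01, 1],
  ],
)

```text
clock: 12.25
eef_pos: [618.1, 216.8, 223.9]
tcp_rot: [3.123, -1.411, 0.079]
contact_force: [-22.6, 0.8, 9.0]
opening: -0.002
grasp_force: 12.0
```

>>> carry_out(
  series=[
    [0, 0, 0, 0, 0, 0.004, 1],
    [0, 0, 0, 0, 0, 0.004, 1],
    [0, 0, 0, 0, 0, -0.02, 1],
    [0, 0, 0, 0, 0, -0.02, 1],
    [0, 0, 0, 0, 0, -0.01, 1],
    [0, 0, 0, 0, 0, -0.008, 1],
    [0, 0, 0, 0, 0, -0.008, 1],
  ],
)

```text
clock: 13.12
eef_pos: [617.8, 217.1, 224.1]
tcp_rot: [3.132, -1.412, 0.069]
contact_force: [-3.7, 0.7, 0.4]
opening: 0.001
grasp_force: 1.7
```

>>> carry_out(
  series=[
    [0, 0, 0, 0, 0, -0.1, 1],
    [0, 0, 0, 0, 0, -0.25, 1],
    [0, 0, 0, 0, 0, -0.25, 1],
    [0, 0, 0, 0, 0, -0.25, 1],
  ],
)

```text
clock: 13.62
eef_pos: [556.6, 213.9, 234.2]
tcp_rot: [3.136, -1.412, 0.065]
contact_force: [0.5, -0.3, -0.2]
opening: -0.001
grasp_force: 0.0
```

```bash
python3 - <<'E'
from h import *
s=r.sense();print(s["clock"],s["eef_pos"])
def blob(im,c,rad,lo,hi):
    im=cv2.cvtColor(im,cv2.COLOR_BGR2HSV);x,y=c
    w=im[y-rad:y+rad+1,x-rad:x+rad+1].astype(float);m=(w[...,0]>=lo)&(w[...,0]<=hi);k=m*np.clip(w[...,1]-60,0,150)
    yy,xx=np.mgrid[-rad:rad+1,-rad:rad+1];return np.round([(k*xx).sum()/k.sum()+x,(k*yy).sum()/k.sum()+y,k.sum()],2)
C={"scene":((269,151),(280,148)),"top":((311,176),(322,176))}
for n in C:
    now=[r.grab_frame(n)[:,:,::-1].copy() for _ in range(4)]
    old=[cv2.imread(f"pics/{n}{k}.png") for k in(0,2,3,4,5)]
    for name,c,lo,hi in(("green",C[n][0],45,90),("orange",C[n][1],5,22)):
        a=np.array([blob(i,c,6,lo,hi) for i in old]);b=np.array([blob(i,c,6,lo,hi) for i in now])
        print(n,name,a.round(2).tolist(),b.mean(0).round(2),b.std(0).round(2))
    u=proj(n,np.array([mains,mains+2.8*M.apply(n_in)]));print("expect",u[1]-u[0])
    if n=="scene":A=[cv2.resize(i[135:165,255:295],(400,300),interpolation=3) for i in(old[0],now[0])]
    else:B=[cv2.resize(i[160:190,297:337],(400,300),interpolation=3) for i in(old[0],now[0])]
cv2.imwrite("pics/c8.png",np.vstack([np.hstack(A),np.hstack(B)]))
E
```

```text
13.625 [556.64377768 213.93865096 234.16796673]
scene green [[269.17, 151.38, 2609.0], [269.23, 151.38, 2717.0], [nan, nan, 0.0], [nan, nan, 0.0], [269.19, 151.38, 2578.0]] [ 269.18  151.39 2665.5 ] [1.000e-02 0.000e+00 3.147e+01]
scene orange [[280.21, 147.58, 4452.0], [280.19, 147.55, 4395.0], [nan, nan, 0.0], [nan, nan, 0.0], [280.24, 147.61, 4498.0]] [ 279.71  146.98 3533.25] [ 0.03  0.07 27.08]
expect [-0.60535534 -0.51397307]
top green [[310.78, 176.05, 1272.0], [310.78, 176.06, 1282.0], [310.77, 176.06, 1271.0], [310.8, 176.05, 1281.0], [310.8, 176.05, 1279.0]] [ 310.8   176.04 1271.75] [0.03 0.01 6.06]
top orange [[321.94, 176.78, 2969.0], [321.91, 176.78, 2967.0], [321.93, 176.78, 2994.0], [321.91, 176.78, 2981.0], [321.92, 176.78, 2985.0]] [ 321.94  176.12 1812.25] [0.01 0.02 3.96]
expect [ 0.05234765 -0.96455233]<stdin>:6: RuntimeWarning: invalid value encountered in scalar divide
```

View pics/c8.png

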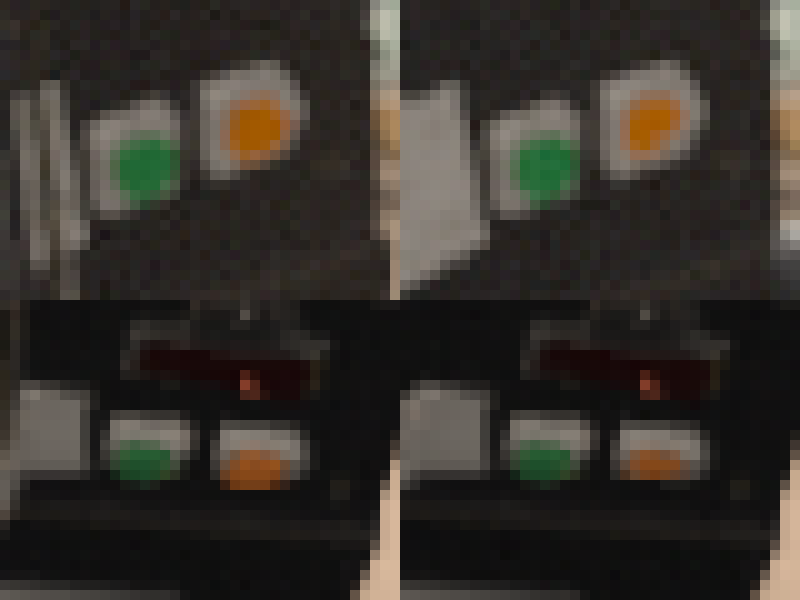

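Orange is flush: its centroid has moved by about the full travel in scene, and green is unchanged. Next is the green button, 29 mm to the left.

>>> carry_out(
  series=[
    [0, 0, 0, 0, -0.116, 0, 1],
    [0, 0, 0, 0, -0.116, 0.1, 1],
    [0, 0, 0, 0, -0.116, 0.18, 1],
    [0, 0, 0, 0, -0.116, 0.215, 1],
    [0, 0, 0, 0, -0.116, 0.215, 1],
    [0, 0, 0, 0, -0.116, 0.215, 1],
  ],
)

```text
clock: 14.78
eef_pos: [606.7, 245.0, 225.3]
tcp_rot: [3.13, -1.411, 0.071]
contact_force: [-0.3, -0.2, -0.2]
opening: -0.002
grasp_force: 0.0
```

```bash
python3 - <<'E'
from h import *
s=r.sense();print(s["clock"],s["eef_pos"],s["contact_force"])
print(mains-[0,0,0],run, row(np.array([610,217,225])+M.apply([0,29,0]),Ro.from_euler('xyz',s["tcp_rot"]),s))
E
```

```text
14.775 [606.73777104 244.99715302 225.25973147] [-0.25562895 -0.24719473 -0.16073566]
[593.26986951 216.21304902 231.        ] [592.4 245.2 231. ] [0.0, 0.0, 0.0, 0.001, -0.003, 0.01]
```

>>> carry_out(
  series=[
    [0, 0, 0, 0, -0.002, 0.02, 1],
    [0, 0, 0, 0, -0.002, 0.03, 1],
    [0, 0, 0, 0, -0.002, 0.036, 1],
    [0, 0, 0, 0, -0.002, 0.042, 1],
    [0, 0, 0, 0, -0.002, 0.046, 1],
    [0, 0, 0, 0, -0.002, 0.046, 1],
  ],
)

```text
clock: 15.52
eef_pos: [617.1, 246.6, 223.8]
tcp_rot: [3.122, -1.412, 0.081]
contact_force: [-21.6, 0.8, 8.0]
opening: -0.002
grasp_force: 11.3
```

Force is 22 N, well over 9 N, so the button is on its stop. I'll hold it for about 2 s.

>>> carry_out(
  series=[
    [0, 0, 0, 0, 0, 0.001, 1],
    [0, 0, 0, 0, 0, 0.001, 1],
    [0, 0, 0, 0, 0, 0.001, 1],
    [0, 0, 0, 0, 0, 0.001, 1],
    [0, 0, 0, 0, 0, 0.001, 1],
    [0, 0, 0, 0, 0, 0.001, 1],
    [0, 0, 0, 0, 0, 0.001, 1],
    [0, 0, 0, 0, 0, 0.001, 1],
  ],
)

```text
clock: 16.52
eef_pos: [617.1, 246.6, 223.8]
tcp_rot: [3.122, -1.412, 0.082]
contact_force: [-24.1, 1.6, 8.3]
opening: -0.001
grasp_force: 12.6
```

>>> carry_out(
  series=[
    [0, 0, 0, 0, 0, 0, 1],
    [0, 0, 0, 0, 0, 0, 1],
    [0, 0, 0, 0, 0, 0, 1],
    [0, 0, 0, 0, 0, 0, 1],
    [0, 0, 0, 0, 0, 0, 1],
    [0, 0, 0, 0, 0, 0, 1],
    [0, 0, 0, 0, 0, 0, 1],
  ],
)

```text
clock: 17.4
eef_pos: [617.1, 246.6, 223.8]
tcp_rot: [3.121, -1.412, 0.082]
contact_force: [-23.9, 1.8, 8.8]
opening: 0.0
grasp_force: 12.6
```

>>> carry_out(
  series=[
    [0, 0, 0, 0, 0, -0.03, 1],
    [0, 0, 0, 0, 0, -0.1, 1],
    [0, 0, 0, 0, 0, -0.3, 1],
    [0, 0, 0, 0, 0, -0.3, 1],
    [0, 0, 0, 0, 0, -0.3, 1],
    [0, 0, 0, 0, 0, -0.3, 1],
  ],
)

```text
clock: 18.15
eef_pos: [545.4, 242.3, 235.6]
tcp_rot: [3.136, -1.412, 0.065]
contact_force: [-0.3, 0.1, 0.1]
opening: 0.0
grasp_force: 0.0
```

```bash
python3 - <<'E'
from h import *
s=r.sense();print(s["clock"],s["eef_pos"],s["contact_force"])
ims=[]
for n in("scene","top"):
    im=r.grab_frame(n)[:,:,::-1];ims.append(im[:,80:480])
cv2.imwrite("pics/c9.png",np.hstack(ims))
def blob(im,c,rad,lo,hi):
    im=cv2.cvtColor(im,cv2.COLOR_BGR2HSV);x,y=c
    w=im[y-rad:y+rad+1,x-rad:x+rad+1].astype(float);m=(w[...,0]>=lo)&(w[...,0]<=hi);k=m*np.clip(w[...,1]-60,0,150)
    yy,xx=np.mgrid[-rad:rad+1,-rad:rad+1];return np.round([(k*xx).sum()/k.sum()+x,(k*yy).sum()/k.sum()+y,k.sum()],2)
im=r.grab_frame("top")[:,:,::-1].copy();print(blob(im,(311,176),6,45,90),blob(im,(322,176),6,5,22))
E
```

```text
18.15 [545.43989221 242.27704218 235.60886533] [-0.3286029   0.06018235  0.11108559]
[ 310.77  176.03 1286.  ] [ 321.93  176.14 1808.  ]
```

View pics/c9.png

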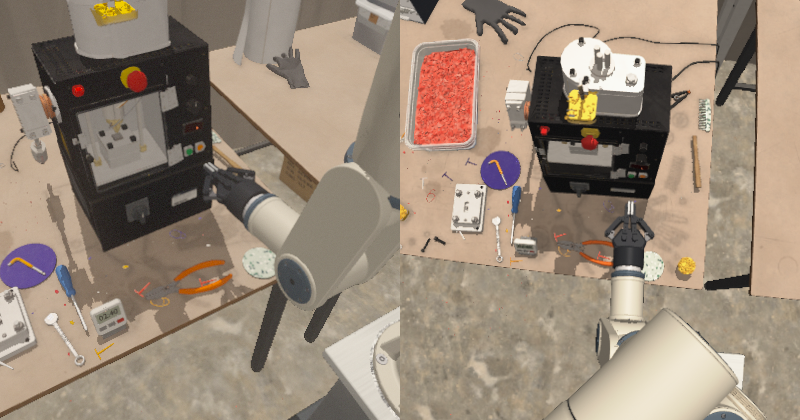

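The guard is shut (scene, about (120,140)), orange is in and green is out again. The tool is clear of everything and the loose things are unmoved.

```bash
python3 -c "
from rig import r
print(r.sign_off())"
```

```text
the job is handed in; nothing more can be done
None
```

I pushed the guard shut, pushed the orange mains button in so it stays in, held the green run button in for about 2 s and let it come out again, then handed the job in; the final pictures show the loose things where they were, and no verdict was returned.

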